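# Ease the spring flap of the wider bead case shut

### The job

Closing time at the bead stall: two wooden bead cases stand with their spring flaps open. Ease the wider case's flap (it has a wooden bead pull on its edge) gently down until it is fully shut, without letting its spring slam it, then let go. Leave the narrower case standing open.

Things in the scene. Friction and masses are not known exactly. Their poses are not given: they have to be found in the camera images.
- wide_bead (a point): Centre of the wider case's bead pull: a wooden ball 24 mm across on an 8 mm steel stem, mid-way along the flap's free edge, 35 mm beyond that edge and 137 mm from the hinge line. Pinch it from above while the flap stands open; it turns easily between fingers that close along the hinge line, so the gripper can point down all the way. The point turns with the flap.
- wide_hinge (a point): Middle of the hinge line, top of the far wall, 80 mm up. Fixed axes: z up, y along the hinge, x from the case's front to its hinge. Case fixed, wooden, 180 mm wide (y), 100 deep (x), 80 high; flap as wide and deep, 10 thick. Bead centre in these axes at flap angle q: (-137 cos q + 6 sin q, 0, 137 sin q + 6 cos q) mm. The narrower case is 120 mm wide, else the same; they may swap sides.
- wide_flap (a joint): Angle of the wider case's flap, rad: 0 fully shut (level), 2.2 open, leaning back on its stop, where it starts and stays by its own weight. A torsion spring in the hinge always pulls it shut: brought forward past about 2.0 it closes by itself (about 1 N at the bead) and, let go, slams at 8 rad/s or more. Kept under 5.5 rad/s throughout it is eased; 0.5 to 1 rad/s is comfortable.
- narrow_flap (a joint): Angle of the narrower case's flap, rad, with the same spring and zero; it starts open at 2.2 and is to stay open.
There are look-alikes about, which are no part of the job. What is shaped like the part that bears wide_bead but purple is not meant.

How it is judged (in metres and radians):
At the end, for the whole second after the job is handed in: The wider case's flap is shut to within 0.08 rad (about 11 mm at the bead) and the narrower case's flap still stands open (above 1.9 rad) (value of joint wide_flap below 0.08 rad and value of joint narrow_flap above 1.9 rad); the robot touches nothing.
It fails at once if the wider case's flap swings shut faster than 5.5 rad/s (it slams) (velocity of joint wide_flap below -5.5 rad/s).
It fails at once if the narrower case's flap is brought down below 1.2 rad (value of joint narrow_flap below 1.2 rad).
It also fails if it takes over 35 s, if anything falls off the work surface, if the arm or the gripper's body presses on something with over 40 N, if the wrist force passes 120 N, or if a joint passes its speed limit or range.

### The arm

A 6-joint arm with a two-finger parallel gripper is mounted at the origin on the work surface. World frame = base frame: x ahead of the robot, y to its left, z up, the work surface at z = 0. Lengths are in m, angles in degrees, forces in N, time in s.
With the tool pointing down it reaches from about 0.275 to 0.825 m from the base axis. Payload 4.9 kg.
Tool frame: the origin (TCP) lies midway between the tips of the shut fingers; the grasp point (between the pads) lies r.grasp_offset behind it (r.grasp_offset is the distance from the TCP to the grasp point, in m); z points along the fingers, y is the direction in which the jaws open and shut (so a half turn about z gives the same grasp; the last joint's range is limited). The gripper opens to 85 mm and grips with 20 to 120 N. Pads are 22 mm wide; open, the fingers measure 114 mm over their backs; the gripper's body (76 mm by 85 mm) begins 54 mm behind the grasp point. The pads swing forward as they close: fully open they stand 13 mm farther back than shut.
Start: joints at [-73.98, 18.69, -11.035, 60.275, 0, 82.311], TCP at [0.221, -0.504, 0.231] pointing down, gripper open.
Joint ranges: [-152.03, 152.03], [-55.5, 102.48], [-74.3, 77.21], [-110.64, 120.58], [-84.22, 78.4], [-180, 180]. Speed limits (degrees/s): [147.25, 147.25, 180, 180, 180, 180].

### API

Orientations are given as a 3x3 rotation matrix whose columns are the frame's x, y, z axes.
In Python, from station import r gives the robot as it stands.
- The arm moves only by the shell command python3 -m crank 'ROWS'. ROWS is JSON, a list of rows, each a list of 3 entries, a list of its own where there are three numbers: the shift along the tool's x, y, z in units of 30 mm (1.0 is 30 mm), then the turn, a rotation vector about the tool's x, y, z in rad, then the closure, from 0 (fully open) to 1 (shut). A call has 1 to 10 rows; each row is the pose to reach, as a shift and turn from the pose measured when the call began, along the tool's axes at that moment; what a row does not reach only later rows make up. A row lasts 1/8 s, in which the tool goes at most 62.5 mm and 10.7 degrees, less where a joint would pass 70% of its speed; a pose out of reach is approached as far as the arm can. A call with a gripper value outside its range is refused whole. The fingers move at their own pace and stop on an object; the grip force is fixed at half the most. Time passes only in rows, so rows that repeat a pose let the fingers close. It gives the time, the measured TCP pose, the force and the opening at its end, in the units of the state.
- r.get_obs(): the state, without advancing time (a new reading comes with each control period).
- r.snapshot(name): name is "side" or "top"; returns the picture (420x560x3 uint8, blue, green, red); there is no depth.
- r.calibration(name): a dict with "vertical_fov" (degrees; the focal length in pixels is half the picture's height over the tangent of half this angle, whatever the lens; pixels are square), "cx", "cy" (the principal point, pixels), "camera_from_world" (4x4, takes a point from world to camera coordinates). Camera axes: x right, y down, z forward; pixel columns grow to the right and rows downward; lengths in m; the calibration is good to about 2 mm. A picture is of the moment at which its call begins. calibration takes no time and is no camera call.
- r.sign_off(): hands the job in, once; it reports no verdict.
Trained networks look in the newest picture that a camera, given by its name, has taken for a name from the list of things; names that differ only in an ending like _2 or _b are one class to them, and where a whole thing is asked for, a point or a joint stands for the part that bears it (a point fixed in the world has none). Each returns a list of dicts, best first, with "score" (0 to 1); they miss things now and then, are a little off and sometimes report something else, mostly with a low value. They report only what shows in the picture. A call takes as long as a camera call. They do not tell look-alikes from the thing itself.
- r.search_frame(camera, thing): "xyz" ([x, y, z] in m, in world coordinates, good to about 4 mm: the middle of the surface that is visible of it).
- r.regions_of(camera, thing): "pixels" (420x560 bool, what is visible of it).
The state is a dict: "time_s": time; "joints": joint angles; "qd": joint speeds; "tau": joint torques, N m; "eef_pos": TCP position; "tcp_rot": TCP orientation; "wrist_force": force on the tool from outside, world axes, zero at the start; "moment": the same for the moment, N m; "opening": opening from 0.0 (shut) to 1.0 (fully open).
Only numpy, scipy, OpenCV 4.12 (cv2) and the standard library are available. Lean on these libraries where they do the work, as an engineer would, in place of code of your own. Each camera call takes 0.05 s, during which the arm holds its last target. There are 200 camera calls.

## Working session

There is one attempt and no reset: what is moved stays moved. The work goes in short steps, Python scripts to look and compute and a shell command to move; the robot and the scene stay as the last step left them, time stands still between calls to the robot, and variables do not carry over. Pictures are saved under pics/ and viewed, about 8 in all and at most 12, crops included, and the job is handed in when it is done.

```bash
mkdir -p pics
python3 - <<'E'
from station import r
import cv2,numpy as np
for c in("top","side"):
    im=r.snapshot(c); cv2.imwrite(f"pics/{c}1.png",im)
    k=r.calibration(c); print(c,k["vertical_fov"],k["cx"],k["cy"],np.round(k["camera_from_world"],3).tolist())
    for t in("wide_bead","wide_flap","narrow_flap"):
        for d in r.search_frame(c,t): print(t,np.round(d["xyz"],3),round(d["score"],2))
o=r.get_obs();print(o["time_s"],o["eef_pos"],np.round(o["tcp_rot"],3).tolist(),o["opening"],r.grasp_offset)
E
```

```text
top 48.61241244835119 278.7835548990518 215.3411310060855 [[0.027, -1.0, 0.002, -0.177], [-0.993, -0.027, -0.112, 0.45], [0.112, 0.001, -0.994, 1.055], [0.0, 0.0, 0.0, 1.0]]
wide_bead [ 0.584 -0.216  0.126] 0.79
wide_bead [ 0.274 -0.481  0.093] 0.65
wide_flap [ 0.271 -0.474  0.093] 0.69
wide_flap [ 0.585 -0.214  0.134] 0.56
narrow_flap [0.576 0.138 0.135] 0.71
side 54.92523421248917 279.1515449124021 207.4155480570043 [[-0.8, -0.6, -0.016, 0.245], [-0.288, 0.407, -0.867, 0.254], [0.527, -0.689, -0.498, 0.684], [0.0, 0.0, 0.0, 1.0]]
wide_bead [ 0.586 -0.202  0.124] 0.77
wide_flap [ 0.579 -0.203  0.124] 0.76
narrow_flap [0.574 0.144 0.126] 0.67
0.4 [ 0.22115795 -0.50351017  0.23116534] [[0.916, 0.402, -0.0], [0.402, -0.916, 0.0], [0.0, -0.0, -1.0]] 0.9998978937299791 0.0187
```

View pics/top1.png

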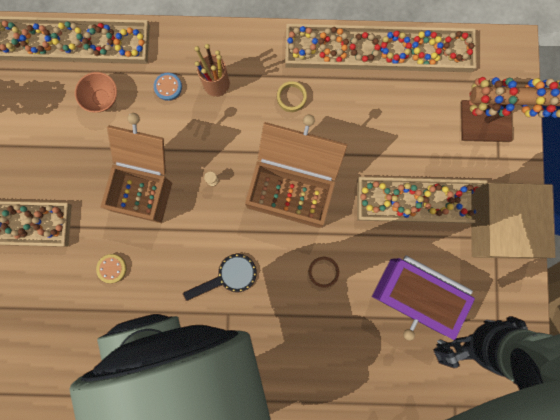

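View pics/side1.png

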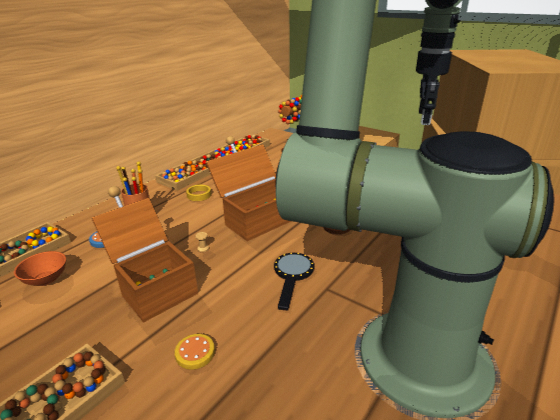

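Top view: wide case at about (295,185) with its bead at (309,120). The narrow case is at (137,180), bead (134,118). The purple, shut look-alike is at (425,298), bead (409,336), and a loose knob stands at (211,178). The wide, wooden, open case at (295,185) fits the description. I'll confirm it in a crop.

Run:
```python
import cv2
a=cv2.imread("pics/top1.png")[100:240,230:370]; b=cv2.imread("pics/side1.png")[120:260,190:330]
cv2.imwrite("pics/crop.png",cv2.hconcat([cv2.resize(i,(400,400),interpolation=cv2.INTER_CUBIC) if 0 else cv2.resize(i,None,fx=2.857143,fy=2.857143,interpolation=cv2.INTER_CUBIC) for i in(a,b)]))
```

```text
(no output)
```

View pics/crop.png

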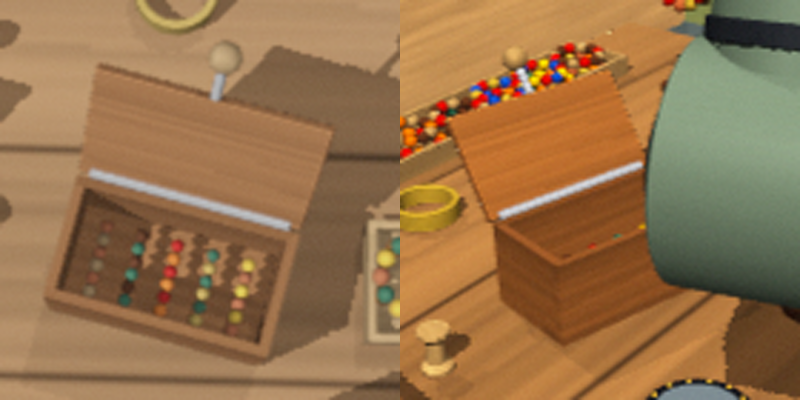

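Crop: the wide wooden case, with its bead at top px (308.8,120.3) and side px (230.2,140.3). The hinge strip runs from (260.8,161.3) to (332.2,179.8). Now I'll triangulate it.

```bash
cat > h.py <<'E'
import numpy as np
from station import r
def ray(c,p):
    k=r.calibration(c); f=210/np.tan(np.radians(k["vertical_fov"]/2)); T=k["camera_from_world"]
    d=T[:3,:3].T@[(p[0]-k["cx"])/f,(p[1]-k["cy"])/f,1]
    return -T[:3,:3].T@T[:3,3], d/np.linalg.norm(d)
def atz(c,p,z):
    o,d=ray(c,p); return o+d*(z-o[2])/d[2]
def tri(p1,p2):
    (a,u),(b,v)=ray("top",p1),ray("side",p2)
    s=np.linalg.lstsq(np.c_[u,-v],b-a,rcond=None)[0]
    A,B=a+u*s[0],b+v*s[1]; return (A+B)/2,np.linalg.norm(A-B)
E
python3 - <<'E'
from h import *
print(r.calibration("top").keys())
P,g=tri((308.75,120.3),(230.2,140.3)); print("bead",P,"gap",g,"top@.187",atz("top",(308.75,120.3),.187))
h=[atz("top",p,.083) for p in((260.8,161.25),(332.2,179.8))]; f=[atz("top",p,.08) for p in((245.75,204.3),(322.75,226))]
for l in(h,f): print(l,np.linalg.norm(l[1]-l[0]),np.degrees(np.arctan2(*(l[0]-l[1])[[0,1]])))
hm=(h[0]+h[1])/2;print(hm,(f[0]+f[1])/2-hm,P-hm)
E
```

```text
dict_keys(['vertical_fov', 'cx', 'cy', 'camera_from_world'])
bead [ 0.63107279 -0.22009453  0.18614   ] gap 0.00030537987374555577 top@.187 [ 0.63091668 -0.21994873  0.187     ]
[array([ 0.56792552, -0.12117306,  0.083     ]), array([ 0.53028706, -0.28088216,  0.083     ])] 0.16408427685930727 13.26086284031613
[array([ 0.47065634, -0.09078983,  0.08      ]), array([ 0.42707758, -0.2618592 ,  0.08      ])] 0.176532822961185 14.29173533977673
[ 0.54910629 -0.20102761  0.083     ] [-0.10023933  0.02470309 -0.003     ] [ 0.0819665  -0.01906692  0.10314   ]
```

Bead at (0.631,-0.220,0.186), triangulation gap 0.3 mm. Case yaw is about -13.5°, and the hinge measures (0.548,-0.200). Tool x should end at yaw 166.5°, which keeps j6 near 0, so the turn is -2.49 rad about tool z.

```bash
python3 -m crank '[[[0,0,-1.7],[0,0,-0.18],0],[[2,-0.4,-1.7],[0,0,-0.36],0],[[4,-0.8,-1.7],[0,0,-0.54],0],[[6,-1.2,-1.7],[0,0,-0.72],0],[[8,-1.6,-1.7],[0,0,-0.9],0],[[10,-2,-1.7],[0,0,-1.08],0],[[12,-2.4,-1.7],[0,0,-1.26],0],[[14,-2.8,-1.7],[0,0,-1.44],0],[[16.3,-3.18,-1.7],[0,0,-1.62],0],[[16.3,-3.18,-1.7],[0,0,-1.8],0]]'
cat >> h.py <<'E'
from scipy.spatial.transform import Rotation as R
yaw=np.radians(-13.5); X=np.array([np.cos(yaw),np.sin(yaw),0]); Y=np.array([-X[1],X[0],0]); Z=np.array([0,0,1.])
G=np.c_[-X,Y,-Z]
def go(p):
    o=r.get_obs(); M=np.array(o["tcp_rot"]); print("t",o["time_s"],"tcp",np.round(o["eef_pos"],4),"F",np.round(o["wrist_force"],1),"open",round(o["opening"],3),"j",np.round(o["joints"],0))
    print("shift/30",np.round(M.T@(np.array(p)-o["eef_pos"])/.03,2),"turn",np.round(R.from_matrix(M.T@G).as_rotvec(),3))
E
python3 -c "
from h import *
go([.631,-.220,.275])"
```

```text
time_s: 1.65
eef_pos: [0.6333, -0.2163, 0.2811]
tcp_rot: [[-0.608, 0.794, -0.0], [0.794, 0.608, 0.001], [0.001, 0.001, -1.0]]
wrist_force: [0.2, -1.4, -0.4]
opening: 0.999
t 1.65 tcp [ 0.6333 -0.2163  0.2811] F [ 0.2 -1.4 -0.4] open 0.999 j [-25.  31.  15.  74.   0.  27.]
shift/30 [-0.05 -0.14  0.2 ] turn [ 0.001 -0.001 -0.681]
```

```bash
python3 -m crank '[[[-0.05,-0.14,0.2],[0,0,-0.17],0],[[-0.05,-0.14,0.2],[0,0,-0.34],0],[[-0.05,-0.14,0.2],[0,0,-0.51],0],[[-0.05,-0.14,0.2],[0,0,-0.68],0],[[-0.05,-0.14,0.2],[0,0,-0.68],0]]'
python3 - <<'E'
from h import *
import cv2
a=r.snapshot("top")[60:200,230:370]; b=r.snapshot("side")[60:200,160:300]
cv2.imwrite("pics/above.png",cv2.resize(cv2.hconcat([a,b]),None,fx=2.857143,fy=2.857143,interpolation=cv2.INTER_CUBIC))
go([.631,-.220,.166])
E
```

```text
time_s: 2.28
eef_pos: [0.6309, -0.22, 0.275]
tcp_rot: [[-0.972, 0.236, -0.0], [0.236, 0.972, 0.001], [0.001, 0.001, -1.0]]
wrist_force: [0.2, 0.4, -0.6]
opening: 1.004
t 2.375 tcp [ 0.6309 -0.2201  0.275 ] F [-0.3  0.4  0.7] open 1.002 j [-26.  31.  14.  73.   0. -12.]
shift/30 [-0.   -0.    3.63] turn [ 0.001 -0.    -0.004]
```

View pics/above.png

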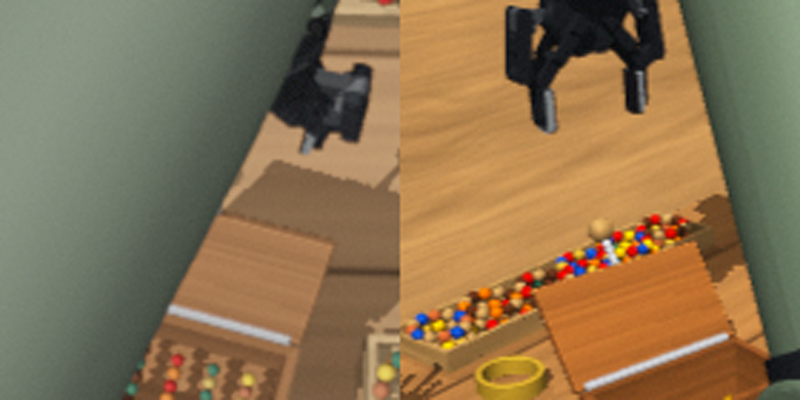

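The fingers stand above the bead and straddle it along the hinge (side crop: bead at (600,228), fingertips at (545,130) and (640,110)). Next I descend and pinch.

```bash
python3 -m crank '[[[0,0,1.2],[0,0,0],0],[[0,0,2.4],[0,0,0],0],[[0,0,3.2],[0,0,0],0],[[0,0,3.6],[0,0,0],0],[[0,0,3.6],[0,0,0],0]]' && python3 -m crank '[[[0,0,0],[0,0,0],0.5],[[0,0,0],[0,0,0],0.8],[[0,0,0],[0,0,0],1],[[0,0,0],[0,0,0],1],[[0,0,0],[0,0,0],1],[[0,0,0],[0,0,0],1],[[0,0,0],[0,0,0],1],[[0,0,0],[0,0,0],1]]'
python3 - <<'E'
from h import *
import cv2
b=r.snapshot("side")[90:190,180:280]
cv2.imwrite("pics/grip.png",cv2.resize(b,None,fx=5,fy=5,interpolation=cv2.INTER_CUBIC))
E
```

```text
time_s: 3.0
eef_pos: [0.6305, -0.2198, 0.1665]
tcp_rot: [[-0.971, 0.238, -0.001], [0.238, 0.971, 0.002], [0.002, 0.001, -1.0]]
wrist_force: [0.6, 1.0, 0.4]
opening: 0.999
time_s: 4.0
eef_pos: [0.6311, -0.2199, 0.167]
tcp_rot: [[-0.971, 0.238, 0.0], [0.238, 0.971, 0.001], [0.0, 0.001, -1.0]]
wrist_force: [2.1, 0.5, 3.7]
opening: 0.244
```

View pics/grip.png

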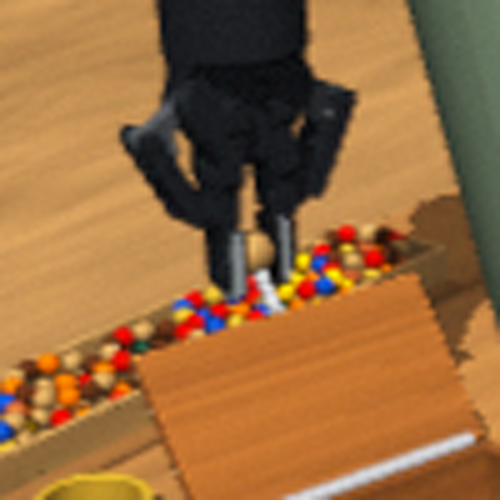

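The bead is held between the pads (crop: bead at (258,250), opening 20.7 mm). Now I work out the arc rows.

```bash
cat >> h.py <<'E'
B=lambda q: np.array([-137*np.cos(q)+6*np.sin(q),137*np.sin(q)+6*np.cos(q)])/1000
P0=np.array([.6311,-.2199,.167]) # TCP at q=2.2
def arc(qs):
    o=r.get_obs(); M=np.array(o["tcp_rot"]); p=np.array(o["eef_pos"])
    h=P0-B(2.2)[0]*X-B(2.2)[1]*Z; d=p-h; a=d@X; c=d@Z
    print("t",o["time_s"],"q now",np.arctan2(c,-a)-np.arctan2(6,137),"rad",np.hypot(a,c)*1e3,"lat",d@Y*1e3,"F",np.round(o["wrist_force"],1),"open",o["opening"])
    for q in qs: print(round(q,2),np.round(M.T@(h+B(q)[0]*X+B(q)[1]*Z-p)/.03,2).tolist())
E
python3 -c "
from h import *
arc(np.linspace(2.12,1.4,10))"
```

```text
t 4.05 q now 2.200188601098447 rad 137.20314183255658 lat -0.031054227055875856 F [ 2.2 -0.8  4.2] open 0.245365770271034
2.12 [0.3, -0.0, -0.21]
2.04 [0.61, -0.0, -0.41]
1.96 [0.93, -0.0, -0.57]
1.88 [1.27, -0.0, -0.71]
1.8 [1.62, -0.01, -0.83]
1.72 [1.97, -0.01, -0.91]
1.64 [2.34, -0.01, -0.97]
1.56 [2.7, -0.01, -0.99]
1.48 [3.07, -0.01, -0.99]
1.4 [3.43, -0.01, -0.96]
```

```bash
python3 -m crank '[[[0.3,0,-0.21],[0,0,0],1],[[0.61,0,-0.41],[0,0,0],1],[[0.93,0,-0.57],[0,0,0],1],[[1.27,0,-0.71],[0,0,0],1],[[1.62,0,-0.83],[0,0,0],1],[[1.97,0,-0.91],[0,0,0],1],[[2.34,0,-0.97],[0,0,0],1],[[2.7,0,-0.99],[0,0,0],1],[[3.07,0,-0.99],[0,0,0],1],[[3.43,0,-0.96],[0,0,0],1]]'
python3 - <<'E'
from h import *
import cv2
arc(np.linspace(1.32,.6,10))
b=r.snapshot("side")[70:230,180:340]
cv2.imwrite("pics/mid.png",cv2.resize(b,None,fx=3,fy=3,interpolation=cv2.INTER_CUBIC))
E
```

```text
time_s: 5.3
eef_pos: [0.5306, -0.1958, 0.1963]
tcp_rot: [[-0.971, 0.238, 0.001], [0.238, 0.971, 0.0], [-0.001, 0.0, -1.0]]
wrist_force: [-0.2, -0.6, -0.6]
opening: 0.004
t 5.3 q now 1.3971408542898835 rad 137.65798958797646 lat -0.007622074531117503 F [-0.2 -0.6 -0.6] open 0.004169085451784565
1.32 [0.35, -0.0, 0.08]
1.24 [0.7, -0.0, 0.17]
1.16 [1.05, -0.01, 0.28]
1.08 [1.38, -0.01, 0.43]
1.0 [1.71, -0.01, 0.6]
0.92 [2.01, -0.01, 0.79]
0.84 [2.31, -0.01, 1.01]
0.76 [2.58, -0.01, 1.26]
0.68 [2.83, -0.01, 1.52]
0.6 [3.06, -0.02, 1.8]
```

View pics/mid.png

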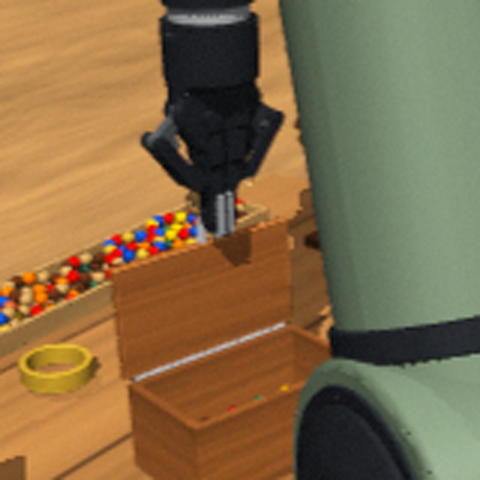

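The pinch slipped (opening 0) and the bead is now behind the fingers: the stem shows at (200,230) in the crop. I'll read the flap angle from its top corners at px (217.3,159.3) and (276,144).

Run:
```python
from h import *
k=r.calibration("side"); f=210/np.tan(np.radians(k["vertical_fov"]/2)); T=k["camera_from_world"]
def pr(w): c=T[:3,:3]@w+T[:3,3]; return np.round([k["cx"]+f*c[0]/c[2],k["cy"]+f*c[1]/c[2]],1)
h=np.array([.548,-.200,.08])
for q in(2.2,2.1,2.0,1.9,1.8,1.7,1.6,1.5,1.4):
    F=lambda a,b,y: h+X*(-a*np.cos(q)+b*np.sin(q))+Z*(a*np.sin(q)+b*np.cos(q))+Y*y
    print(q,pr(F(.102,0,.09)),pr(F(.102,0,-.09)),"bead",pr(F(.137,.006,0)),"base",pr(F(.102,.006,0)))
print("tcp",pr(np.array(r.get_obs()["eef_pos"])),r.get_obs()["time_s"])
```

```text
2.2 [206.6 160.3] [263.1 143.1] bead [230.1 139.9] base [235.2 152.1]
2.1 [208.1 159.3] [264.9 142. ] bead [232.2 138.1] base [236.8 150.8]
2.0 [209.8 158.6] [266.9 141.3] bead [234.5 136.8] base [238.5 149.8]
1.9 [211.7 158.3] [269.  140.9] bead [237.1 136. ] base [240.5 149.3]
1.8 [213.7 158.4] [271.2 140.9] bead [239.9 135.7] base [242.5 149.1]
1.7 [215.8 158.9] [273.5 141.2] bead [242.9 135.9] base [244.7 149.3]
1.6 [218.  159.9] [275.9 141.9] bead [246.  136.6] base [247.  149.9]
1.5 [220.3 161.2] [278.4 143. ] bead [249.2 137.9] base [249.3 150.9]
1.4 [222.6 163. ] [280.8 144.5] bead [252.5 139.8] base [251.7 152.2]
tcp [253.2 147.7] 5.35
```

The flap is at about 1.6 rad and leans towards the closed fingers, which stand in front of it and block it. I'll push it back past 2.0 with the shut fingers, tips rising so they clear the stem, and re-grip there.

Run:
```python
from h import *
o=r.get_obs(); M=np.array(o["tcp_rot"]); p=np.array(o["eef_pos"]); h=P0-B(2.2)[0]*X-B(2.2)[1]*Z
for i,q in enumerate(np.linspace(1.6,2.17,10)):
    print(round(q,2),np.round(M.T@(h+(B(q)[0]-.023)*X+(B(q)[1]+.013*i/9)*Z-p)/.03,2))
```

```text
1.6 [-0.21 -0.01 -0.02]
1.66 [-0.5  -0.01 -0.03]
1.73 [-0.78 -0.   -0.03]
1.79 [-1.06 -0.   -0.02]
1.85 [-1.34 -0.    0.02]
1.92 [-1.61  0.    0.07]
1.98 [-1.88  0.    0.14]
2.04 [-2.13  0.    0.23]
2.11 [-2.38  0.    0.33]
2.17 [-2.62  0.01  0.45]
```

```bash
python3 -m crank '[[[-0.21,0,-0.02],[0,0,0],1],[[-0.5,0,-0.03],[0,0,0],1],[[-0.78,0,-0.03],[0,0,0],1],[[-1.06,0,-0.02],[0,0,0],1],[[-1.34,0,0.02],[0,0,0],1],[[-1.61,0,0.07],[0,0,0],1],[[-1.88,0,0.14],[0,0,0],1],[[-2.13,0,0.23],[0,0,0],1],[[-2.38,0,0.33],[0,0,0],1],[[-2.62,0,0.45],[0,0,0],1]]'
python3 - <<'E'
from h import *
import cv2
b=r.snapshot("side")[90:190,180:280]
cv2.imwrite("pics/back.png",cv2.resize(b,None,fx=5,fy=5,interpolation=cv2.INTER_CUBIC))
E
```

```text
time_s: 6.6
eef_pos: [0.6061, -0.2141, 0.1822]
tcp_rot: [[-0.971, 0.238, -0.001], [0.238, 0.971, 0.001], [0.001, 0.001, -1.0]]
wrist_force: [0.4, 0.1, 0.1]
opening: -0.002
```

View pics/back.png

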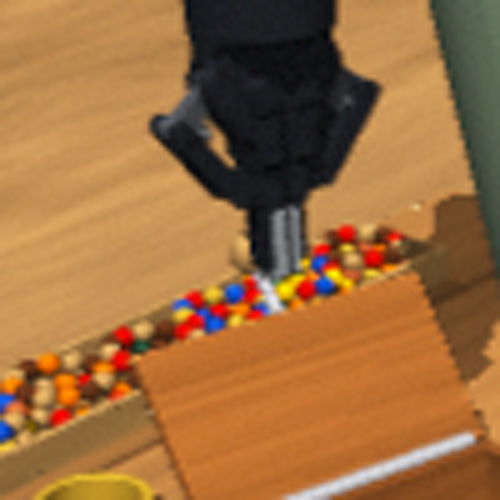

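The flap is back at its stop: its corners are at their first pixels, (138,345) and (415,272) in the crop. I lift, open and re-grip 6 mm deeper, since the earlier 20.7 mm opening on a 24 mm ball means the tip edges only just held it.

```bash
python3 -c "
from h import *
go([.631,-.220,.160])"; python3 -m crank '[[[0,0,-1],[0,0,0],1],[[0,0,-2],[0,0,0],0],[[0,0,-2],[0,0,0],0],[[0,0,-2],[0,0,0],0],[[0,0,-2],[0,0,0],0],[[-0.4,0,-2],[0,0,0],0],[[-0.86,0,-2],[0,0,0],0],[[-0.86,0,-2],[0,0,0],0]]'; python3 -c "
from h import *
go([.631,-.220,.160])"
```

```text
t 6.65 tcp [ 0.6066 -0.2142  0.1817] F [ 0.5  0.5 -0.6] open 0.003 j [-26.  31.  -0.  60.   0. -12.]
shift/30 [-0.84  0.    0.72] turn [ 0.001 -0.001 -0.005]
time_s: 7.65
eef_pos: [0.6317, -0.2204, 0.2402]
tcp_rot: [[-0.971, 0.238, -0.002], [0.238, 0.971, 0.002], [0.003, 0.001, -1.0]]
wrist_force: [0.4, -1.0, -0.2]
opening: 1.002
t 7.65 tcp [ 0.6317 -0.2204  0.2402] F [ 0.4 -1.  -0.2] open 1.002 j [-26.  32.  10.  69.   0. -12.]
shift/30 [0.02 0.   2.68] turn [ 0.001 -0.003 -0.005]
```

```bash
python3 -m crank '[[[0,0,1],[0,0,0],0],[[0,0,2],[0,0,0],0],[[0,0,2.67],[0,0,0],0],[[0,0,2.67],[0,0,0],0],[[0,0,2.67],[0,0,0],0.5],[[0,0,2.67],[0,0,0],0.7],[[0,0,2.67],[0,0,0],0.8],[[0,0,2.67],[0,0,0],1],[[0,0,2.67],[0,0,0],1],[[0,0,2.67],[0,0,0],1]]'
python3 - <<'E'
from h import *
import cv2
b=r.snapshot("side")[100:170,195:265]
cv2.imwrite("pics/grip2.png",cv2.resize(b,None,fx=8,fy=8,interpolation=cv2.INTER_CUBIC))
o=r.get_obs();print(o["opening"],o["wrist_force"],o["eef_pos"])
E
```

```text
time_s: 8.9
eef_pos: [0.6323, -0.2202, 0.1609]
tcp_rot: [[-0.971, 0.238, -0.0], [0.238, 0.971, 0.002], [0.001, 0.001, -1.0]]
wrist_force: [3.0, 0.4, 3.5]
opening: 0.247
0.24596388277945908 [1.80683056 1.56704326 3.8205328 ] [ 0.63229772 -0.22018973  0.16082008]
```

View pics/grip2.png

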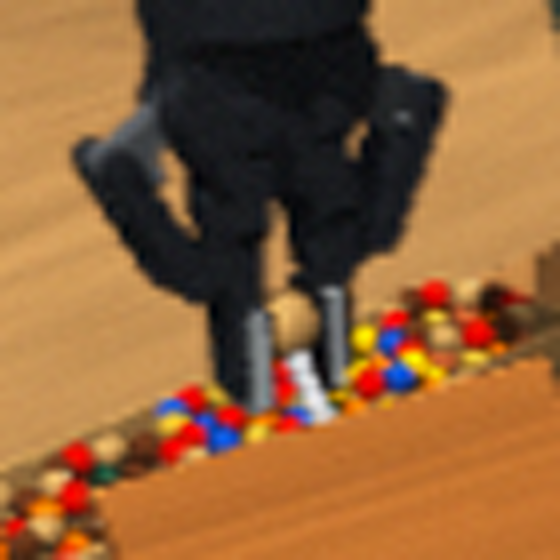

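Same opening (0.246) at the deeper grip, so the contact is full-face and the opening scale is simply nonlinear. The ball sits well between the pads. I'll follow the arc slower, in short calls, watching opening and force.

```bash
sed -i 's/^P0=.*/P0=np.array([.6323,-.2202,.1608])/' h.py; python3 -c "
from h import *
arc(np.linspace(2.15,1.95,5))"; python3 -m crank '[[[0.18,0,-0.13],[0,0,0],1],[[0.37,0,-0.26],[0,0,0],1],[[0.57,0,-0.38],[0,0,0],1],[[0.57,0,-0.38],[0,0,0],1]]';  python3 -c "
from h import *
arc(np.linspace(2.,1.8,5))"
```

```text
t 8.95 q now 2.199882392313476 rad 137.1441517128017 lat 0.009452643298545074 F [1.8 1.6 3.8] open 0.24596388277945908
2.15 [0.18, -0.0, -0.14]
2.1 [0.37, -0.0, -0.27]
2.05 [0.57, -0.0, -0.38]
2.0 [0.77, -0.0, -0.49]
1.95 [0.97, -0.0, -0.59]
time_s: 9.45
eef_pos: [0.6154, -0.216, 0.1727]
tcp_rot: [[-0.971, 0.238, 0.0], [0.238, 0.971, 0.002], [0.0, 0.002, -1.0]]
wrist_force: [2.5, 0.5, 0.7]
opening: 0.248
t 9.45 q now 2.046199269608184 rad 137.26763906795662 lat 0.11120681210888679 F [2.5 0.5 0.7] open 0.2477268478147231
2.0 [0.19, -0.0, -0.1]
1.95 [0.39, -0.01, -0.2]
1.9 [0.6, -0.01, -0.28]
1.85 [0.82, -0.01, -0.36]
1.8 [1.04, -0.01, -0.43]
```

```bash
python3 -m crank '[[[0.19,0,-0.1],[0,0,0],1],[[0.39,0,-0.2],[0,0,0],1],[[0.6,0,-0.28],[0,0,0],1],[[0.6,0,-0.28],[0,0,0],1]]';  python3 -c "
from h import *
arc(np.linspace(1.85,1.6,6))
import cv2
cv2.imwrite('pics/q19.png',cv2.resize(r.snapshot('side')[90:190,180:280],None,fx=5,fy=5,interpolation=cv2.INTER_CUBIC))"
```

```text
time_s: 9.95
eef_pos: [0.5973, -0.2116, 0.1814]
tcp_rot: [[-0.971, 0.238, -0.0], [0.238, 0.971, 0.002], [0.001, 0.002, -1.0]]
wrist_force: [3.0, 0.9, 1.8]
opening: 0.247
t 9.95 q now 1.8962664674279537 rad 137.0756966556652 lat 0.2099550454944452 F [3.  0.9 1.8] open 0.24704561425037544
1.85 [0.2, -0.01, -0.07]
1.8 [0.42, -0.01, -0.14]
1.75 [0.64, -0.01, -0.2]
1.7 [0.86, -0.01, -0.24]
1.65 [1.09, -0.01, -0.27]
1.6 [1.32, -0.01, -0.3]
```

View pics/q19.png

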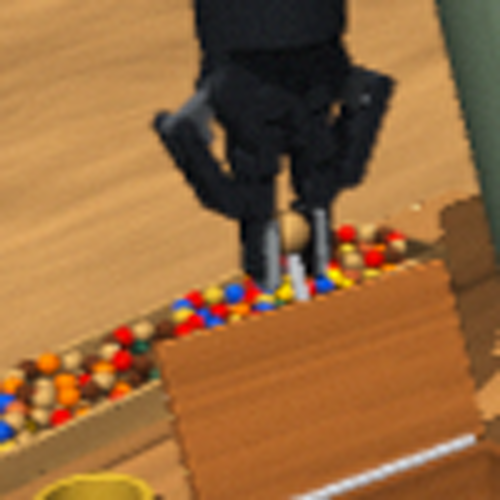

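The bead is held centred (290,232) and the flap follows at about 1.9. I carry on.

```bash
python3 -m crank '[[[0.2,0,-0.07],[0,0,0],1],[[0.42,0,-0.14],[0,0,0],1],[[0.64,0,-0.2],[0,0,0],1],[[0.86,0,-0.24],[0,0,0],1],[[0.86,0,-0.24],[0,0,0],1]]';  python3 -c "
from h import *
arc(np.linspace(1.65,1.35,7))"
```

```text
time_s: 10.62
eef_pos: [0.5706, -0.2048, 0.1874]
tcp_rot: [[-0.971, 0.24, -0.004], [0.24, 0.971, 0.003], [0.004, 0.002, -1.0]]
wrist_force: [-0.4, 2.5, -5.5]
opening: 0.242
t 10.625 q now 1.6892903597151612 rad 135.64778469845595 lat 0.5348023303510715 F [-0.4  2.5 -5.5] open 0.2415726153607823
1.65 [0.17, -0.02, -0.07]
1.6 [0.4, -0.02, -0.1]
1.55 [0.63, -0.02, -0.11]
1.5 [0.85, -0.02, -0.1]
1.45 [1.08, -0.03, -0.09]
1.4 [1.31, -0.03, -0.07]
1.35 [1.54, -0.03, -0.03]
```

The downward pull (-5.5 N) shows my arc runs 2–3 mm high, which was probably the cause of the first slip. I lower it and re-check.

```bash
python3 -m crank '[[[0.1,0,0.05],[0,0,0],1],[[0.2,0,0.05],[0,0,0],1],[[0.3,0,0.05],[0,0,0],1],[[0.3,0,0.05],[0,0,0],1]]';  python3 -c "
from h import *
arc(np.linspace(1.6,1.3,7))
import cv2
cv2.imwrite('pics/q16.png',cv2.resize(r.snapshot('side')[90:190,180:280],None,fx=5,fy=5,interpolation=cv2.INTER_CUBIC))"
```

```text
time_s: 11.12
eef_pos: [0.5613, -0.2029, 0.1858]
tcp_rot: [[-0.971, 0.24, -0.004], [0.24, 0.971, 0.003], [0.005, 0.002, -1.0]]
wrist_force: [0.3, -0.1, -0.1]
opening: 0.0
t 11.125 q now 1.6204597999126145 rad 132.83888364575964 lat 0.2885066194816396 F [ 0.3 -0.1 -0.1] open 0.00014025732571184088
1.6 [0.08, -0.01, -0.15]
1.55 [0.31, -0.01, -0.16]
1.5 [0.54, -0.01, -0.16]
1.45 [0.77, -0.01, -0.15]
1.4 [0.99, -0.02, -0.12]
1.35 [1.22, -0.02, -0.08]
1.3 [1.44, -0.02, -0.04]
```

View pics/q16.png

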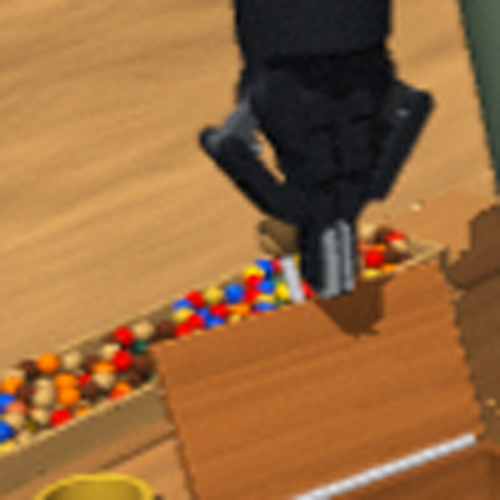

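Both slips happened at only about 5 N, so the pinch is too slippery to trust. The shut fingers still stand in front of the ball, on the closing side. They need no friction: with the ball leaning on their hinge-side face, I can back them away along -x and lower them with the bead, so x_ball ≥ x_finger meters the closing all the way down.

```bash
cat >> h.py <<'E'
H=np.array([.5487,-.2002,.08])
def lean(qs,D=.023,dep=.018):
    o=r.get_obs(); M=np.array(o["tcp_rot"]); p=np.array(o["eef_pos"]); d=p-H
    Q=np.linspace(0,2.2,2201); q=Q[np.argmin(abs(np.array([B(a)[0] for a in Q])-D-d@X))]
    print("t",o["time_s"],"lean q",q,"tip below ball",1e3*(B(q)[1]-d@Z),"lat",d@Y*1e3,"F",np.round(o["wrist_force"],1))
    for a in qs: print(round(a,2),np.round(M.T@(H+(B(a)[0]-D)*X+(B(a)[1]-dep)*Z-p)/.03,2))
E
python3 -c "
from h import *
lean(np.linspace(1.7,1.0,10))"
```

```text
t 11.175 lean q 1.793 tip below ball 26.489864547154117 lat 0.385975758358222 F [ 1.2  0.5 -0.5]
1.7 [ 0.42 -0.02 -0.37]
1.62 [ 0.77 -0.02 -0.42]
1.54 [ 1.13 -0.02 -0.44]
1.47 [ 1.48 -0.02 -0.43]
1.39 [ 1.83 -0.03 -0.39]
1.31 [ 2.18 -0.03 -0.33]
1.23 [ 2.53 -0.03 -0.24]
1.16 [ 2.86 -0.03 -0.12]
1.08 [ 3.19 -0.04  0.03]
1.0 [ 3.5  -0.04  0.19]
```

```bash
python3 -m crank '[[[0.1,0,-0.1],[0,0,0],1],[[0.2,0,-0.2],[0,0,0],1],[[0.3,0,-0.3],[0,0,0],1],[[0.42,0,-0.37],[0,0,0],1],[[0.42,0,-0.37],[0,0,0],1]]';  python3 -c "
from h import *
lean(np.linspace(1.63,1.0,10))
import cv2
cv2.imwrite('pics/lean.png',cv2.resize(r.snapshot('side')[90:210,180:300],None,fx=4,fy=4,interpolation=cv2.INTER_CUBIC))"
```

```text
time_s: 11.8
eef_pos: [0.5492, -0.1999, 0.1973]
tcp_rot: [[-0.971, 0.24, -0.004], [0.24, 0.971, 0.003], [0.004, 0.002, -1.0]]
wrist_force: [-0.5, 0.1, -0.1]
opening: -0.001
t 11.8 lean q 1.699 tip below ball 17.80818211267908 lat 0.44713136912054424 F [-0.5  0.1 -0.1]
1.63 [ 0.31 -0.02 -0.04]
1.56 [ 0.63 -0.02 -0.06]
1.49 [ 0.95 -0.02 -0.05]
1.42 [ 1.27 -0.02 -0.03]
1.35 [ 1.59 -0.03  0.02]
1.28 [ 1.9  -0.03  0.09]
1.21 [ 2.2  -0.03  0.18]
1.14 [ 2.5  -0.03  0.29]
1.07 [ 2.8  -0.04  0.42]
1.0 [ 3.08 -0.04  0.57]
```

View pics/lean.png

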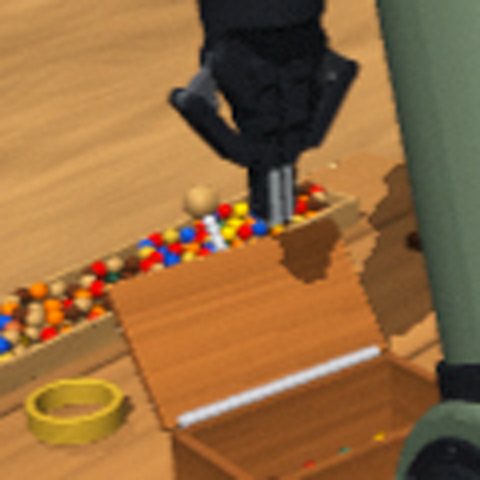

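The flap has been kicked back to its open stop (bead at crop (202,200), the 2.2 pixel). The load creeps the bead out backwards while I go slowly. So I re-pinch with the bead nearer the front of the pads and sweep faster, about 0.9 rad/s. If it slips below about 1.8, the flap leans on the shut fingers and I continue that way.

```bash
python3 -m crank '[[[0,0,-1.6],[0,0,0],1],[[-1,0,-1.6],[0,0,0],0],[[-2,0,-1.6],[0,0,0],0],[[-2.98,0,-1.6],[0,0,0],0],[[-2.98,0,-1.6],[0,0,0],0],[[-2.98,0,-1.6],[0,0,0],0]]'; python3 -c "
from h import *
go([.636,-.221,.164])"
```

```text
time_s: 12.6
eef_pos: [0.6355, -0.2212, 0.2443]
tcp_rot: [[-0.971, 0.24, -0.005], [0.24, 0.971, 0.003], [0.006, 0.002, -1.0]]
wrist_force: [0.4, 0.5, -0.1]
opening: 0.997
t 12.6 tcp [ 0.6355 -0.2212  0.2443] F [ 0.4  0.5 -0.1] open 0.997 j [-25.  32.  12.  70.   0. -12.]
shift/30 [-0.03  0.01  2.68] turn [ 0.002 -0.006 -0.007]
```

```bash
python3 -m crank '[[[0,0,1],[0,-0.006,-0.007],0],[[0,0,2],[0,-0.006,-0.007],0.2],[[-0.03,0,2.68],[0,-0.006,-0.007],0.3],[[-0.03,0,2.68],[0,-0.006,-0.007],0.5],[[-0.03,0,2.68],[0,-0.006,-0.007],1],[[-0.03,0,2.68],[0,-0.006,-0.007],1],[[-0.03,0,2.68],[0,-0.006,-0.007],1],[[-0.03,0,2.68],[0,-0.006,-0.007],1]]'
python3 - <<'E'
from h import *
import h
h.P0=np.array(r.get_obs()["eef_pos"])
arc(np.r_[2.13,2.03,1.92,1.8,1.68,1.56,1.44,1.33,1.22,1.12])
E
```

```text
time_s: 13.6
eef_pos: [0.6369, -0.2213, 0.165]
tcp_rot: [[-0.972, 0.233, 0.003], [0.233, 0.972, 0.001], [-0.003, 0.002, -1.0]]
wrist_force: [1.0, -0.1, 2.6]
opening: 0.245
t 13.6 q now 2.1999999999999997 rad 137.13132391981054 lat 1.5566792616060653e-14 F [ 1.  -0.1  2.6] open 0.245452290733169
2.13 [0.26, 0.0, -0.19]
2.03 [0.64, 0.0, -0.43]
1.92 [1.1, 0.0, -0.65]
1.8 [1.61, 0.0, -0.83]
1.68 [2.15, 0.0, -0.95]
1.56 [2.7, 0.0, -1.0]
1.44 [3.24, 0.0, -0.99]
1.33 [3.74, 0.0, -0.92]
1.22 [4.23, 0.0, -0.79]
1.12 [4.66, 0.0, -0.63]
```

```bash
python3 -m crank '[[[0.26,0,-0.18],[0,0,0],1],[[0.64,0,-0.4],[0,0,0],1],[[1.1,0,-0.61],[0,0,0],1],[[1.61,0,-0.78],[0,0,0],1],[[2.15,0,-0.89],[0,0,0],1],[[2.7,0,-0.94],[0,0,0],1]]'
python3 - <<'E'
from h import *
lean(np.linspace(1.4,0.7,10))
import h
h.P0=np.array([.6369,-.2213,.165])
arc(np.linspace(1.48,.76,10))
f=[d for d in r.search_frame("side","wide_flap")] if r.snapshot("side") is not None else 0
import cv2; cv2.imwrite("pics/s5.png",r.snapshot("side"))
for d in f: print(np.round(d["xyz"],3),d["score"])
o=r.get_obs();print(o["opening"],o["time_s"])
E
```

```text
time_s: 14.35
eef_pos: [0.5559, -0.2015, 0.1932]
tcp_rot: [[-0.972, 0.233, 0.001], [0.233, 0.972, 0.002], [-0.001, 0.003, -1.0]]
wrist_force: [-0.6, 0.9, -1.6]
opening: 0.145
t 14.35 lean q 1.75 tip below ball 20.552116117319926 lat 0.4226654458413901 F [-0.6  0.9 -1.6]
1.4 [ 1.59 -0.01 -0.16]
1.32 [ 1.94 -0.01 -0.1 ]
1.24 [ 2.28 -0.01 -0.02]
1.17 [ 2.62 -0.01  0.09]
1.09 [ 2.95 -0.01  0.23]
1.01 [ 3.27 -0.01  0.39]
0.93 [ 3.57 -0.02  0.58]
0.86 [ 3.85 -0.02  0.79]
0.78 [ 4.12 -0.02  1.02]
0.7 [ 4.37 -0.02  1.27]
t 14.35 q now 1.542448894680514 rad 135.43358448506373 lat 0.3497896741415187 F [-0.6  0.9 -1.6] open 0.1450022472084436
1.48 [0.28, -0.01, -0.05]
1.4 [0.65, -0.01, -0.02]
1.32 [1.01, -0.01, 0.04]
1.24 [1.36, -0.01, 0.13]
1.16 [1.71, -0.01, 0.25]
1.08 [2.05, -0.01, 0.39]
1.0 [2.37, -0.01, 0.56]
0.92 [2.68, -0.01, 0.76]
0.84 [2.97, -0.01, 0.98]
0.76 [3.24, -0.01, 1.22]
[ 0.557 -0.19   0.136] 0.76
[ 0.284 -0.508  0.094] 0.68
[0.572 0.144 0.128] 0.55
-0.002411336200187706 14.5
```

```bash
cat >> h.py <<'E'
import cv2
def flapq():
    r.snapshot("side"); t=r.get_obs()["time_s"]
    k=r.calibration("side"); f=210/np.tan(np.radians(k["vertical_fov"]/2)); T=k["camera_from_world"]
    ds=r.regions_of("side","wide_flap"); best=None
    for d in ds:
        m=np.array(d["pixels"]).astype(np.uint8)
        for q in np.arange(-.1,2.3,.02):
            w=[H+X*(-a*np.cos(q)+b*np.sin(q))+Z*(a*np.sin(q)+b*np.cos(q))+Y*y for a in(.004,.102) for b in(0,.010) for y in(-.09,.09)]
            c=np.array(w)@T[:3,:3].T+T[:3,3]; p=np.c_[k["cx"]+f*c[:,0]/c[:,2],k["cy"]+f*c[:,1]/c[:,2]]
            g=np.zeros((420,560),np.uint8); cv2.fillConvexPoly(g,cv2.convexHull(np.round(p).astype(np.int32)),1)
            s=(g&m).sum()/(g|m).sum()
            if best is None or s>best[0]: best=(round(s,2),round(q,2),round(d["score"],2))
    print("flapq IoU,q,score",best,"t",t)
E
python3 -c "
from h import *
flapq(); flapq(); lean([])"
```

```text
flapq IoU,q,score (np.float64(0.93), np.float64(1.7), 0.86) t 14.55
flapq IoU,q,score (np.float64(0.93), np.float64(1.74), 0.59) t 14.65
t 14.7 lean q 1.7670000000000001 tip below ball 20.50377658638987 lat -0.31423118668582506 F [-0.   0.1  0.2]
```

The flap is at about 1.72 and leaning on the shut fingers (lean model 1.77). Now I back off with the flap following.

```bash
python3 -c "
from h import *
lean(np.linspace(1.7,1.1,9))"; python3 -m crank '[[[0.15,0,-0.1],[0,0,0],1],[[0.3,0,-0.14],[0,0,0],1],[[0.5,0,-0.17],[0,0,0],1],[[0.7,0,-0.2],[0,0,0],1],[[0.7,0,-0.2],[0,0,0],1]]'; python3 -c "
from h import *
flapq(); flapq(); lean(np.linspace(1.5,.9,9))"
```

```text
t 14.7 lean q 1.7670000000000001 tip below ball 20.50377658638987 lat -0.31423118668582506 F [-0.   0.1  0.2]
1.7 [ 0.3   0.01 -0.15]
1.62 [ 0.64  0.01 -0.19]
1.55 [ 0.98  0.01 -0.22]
1.48 [ 1.33  0.01 -0.21]
1.4 [ 1.67  0.01 -0.18]
1.33 [ 2.01  0.01 -0.13]
1.25 [ 2.34  0.01 -0.04]
1.18 [2.66 0.01 0.06]
1.1 [2.98 0.01 0.19]
time_s: 15.32
eef_pos: [0.5371, -0.1977, 0.1989]
tcp_rot: [[-0.972, 0.234, 0.002], [0.234, 0.972, 0.001], [-0.002, 0.002, -1.0]]
wrist_force: [-0.6, -0.1, -0.1]
opening: -0.001
flapq IoU,q,score (np.float64(0.94), np.float64(1.58), 0.81) t 15.375
flapq IoU,q,score (np.float64(0.96), np.float64(1.58), 0.9) t 15.475
t 15.525 lean q 1.613 tip below ball 17.897592977672254 lat -0.3244494711487063 F [-0.5 -0.2  0.7]
1.5 [ 0.52  0.01 -0.01]
1.42 [0.86 0.01 0.01]
1.35 [1.2  0.01 0.06]
1.27 [1.53 0.01 0.13]
1.2 [1.86 0.01 0.22]
1.12 [2.18 0.01 0.35]
1.05 [2.49 0.01 0.49]
0.98 [2.79 0.01 0.66]
0.9 [3.08 0.01 0.85]
```

Flap at 1.58, following as planned. I continue.

```bash
python3 -m crank '[[[0.25,0,0],[0,0,0],1],[[0.52,0,-0.01],[0,0,0],1],[[0.86,0,0.01],[0,0,0],1],[[1.2,0,0.06],[0,0,0],1],[[1.53,0,0.13],[0,0,0],1],[[1.86,0,0.22],[0,0,0],1],[[2.18,0,0.35],[0,0,0],1],[[2.49,0,0.49],[0,0,0],1],[[2.49,0,0.49],[0,0,0],1]]'; python3 -c "
from h import *
flapq(); lean(np.linspace(1.0,.4,11),D=.021)"
```

```text
time_s: 16.65
eef_pos: [0.4641, -0.18, 0.1835]
tcp_rot: [[-0.972, 0.234, 0.001], [0.234, 0.972, 0.002], [-0.001, 0.002, -1.0]]
wrist_force: [-0.6, -0.3, 0.5]
opening: -0.001
flapq IoU,q,score (np.float64(0.86), np.float64(1.0), 0.85) t 16.7
t 16.75 lean q 1.035 tip below ball 16.868869389821864 lat -0.2505817958958348 F [-0.2  0.1  0.4]
1.0 [0.14 0.01 0.12]
0.94 [0.37 0.01 0.26]
0.88 [0.6  0.01 0.42]
0.82 [0.81 0.01 0.59]
0.76 [1.02 0.01 0.77]
0.7 [1.21 0.01 0.97]
0.64 [1.39 0.01 1.18]
0.58 [1.55 0.01 1.39]
0.52 [1.71 0.01 1.62]
0.46 [1.85 0.   1.86]
0.4 [1.97 0.   2.1 ]
```

```bash
python3 -m crank '[[[0.14,0,0.12],[0,0,0],1],[[0.37,0,0.26],[0,0,0],1],[[0.6,0,0.42],[0,0,0],1],[[0.81,0,0.59],[0,0,0],1],[[1.02,0,0.77],[0,0,0],1],[[1.21,0,0.97],[0,0,0],1],[[1.39,0,1.18],[0,0,0],1],[[1.55,0,1.39],[0,0,0],1],[[1.55,0,1.39],[0,0,0],1]]'; python3 -c "
from h import *
flapq(); lean(np.linspace(.55,.1,10),D=.021)"
```

```text
time_s: 17.88
eef_pos: [0.4192, -0.1691, 0.1416]
tcp_rot: [[-0.972, 0.234, 0.001], [0.234, 0.972, 0.002], [-0.001, 0.002, -1.0]]
wrist_force: [-2.3, 0.7, 1.2]
opening: -0.002
flapq IoU,q,score (np.float64(0.59), np.float64(0.6), 0.65) t 17.925
t 17.975 lean q 0.5750000000000001 tip below ball 17.465560082581238 lat 0.007014260478907716 F [-3.7  1.   1.4]
0.55 [ 0.06 -0.    0.11]
0.5 [ 0.19 -0.    0.3 ]
0.45 [ 0.3 -0.   0.5]
0.4 [ 0.4  -0.    0.71]
0.35 [ 0.5  -0.    0.91]
0.3 [ 0.58 -0.    1.13]
0.25 [ 0.65 -0.    1.34]
0.2 [ 0.71 -0.    1.56]
0.15 [ 0.76 -0.    1.79]
0.1 [ 0.8  -0.    2.01]
```

```bash
python3 -m crank '[[[0.06,0,0.11],[0,0,0],1],[[0.19,0,0.3],[0,0,0],1],[[0.3,0,0.5],[0,0,0],1],[[0.4,0,0.7],[0,0,0],1],[[0.5,0,0.9],[0,0,0],1],[[0.58,0,1.1],[0,0,0],1],[[0.65,0,1.3],[0,0,0],1],[[0.65,0,1.3],[0,0,0],1]]'; python3 -c "
from h import *
flapq(); lean(np.linspace(.25,.0,6),D=.021)"
```

```text
time_s: 18.98
eef_pos: [0.4004, -0.1645, 0.1026]
tcp_rot: [[-0.972, 0.234, 0.001], [0.234, 0.972, 0.002], [-0.001, 0.002, -1.0]]
wrist_force: [-3.7, 0.7, 0.0]
opening: 0.001
flapq IoU,q,score (np.float64(0.66), np.float64(0.32), 0.59) t 19.025
t 19.075 lean q 0.247 tip below ball 16.340249621394154 lat 0.15789050740237437 F [-3.9  1.8  0.6]
0.25 [-0.   -0.01  0.04]
0.2 [ 0.06 -0.01  0.26]
0.15 [ 0.11 -0.01  0.49]
0.1 [ 0.14 -0.01  0.71]
0.05 [ 0.17 -0.01  0.94]
0.0 [ 0.19 -0.01  1.17]
```

```bash
python3 -m crank '[[[0.05,0,0.2],[0,0,0],1],[[0.1,0,0.4],[0,0,0],1],[[0.14,0,0.6],[0,0,0],1],[[0.18,0,0.8],[0,0,0],1],[[0.22,0,0.95],[0,0,0],1],[[0.26,0,1.05],[0,0,0],1],[[0.3,0,1.1],[0,0,0],1],[[0.36,0,1.1],[0,0,0],1],[[0.45,0,1.1],[0,0,0],1],[[0.6,0,1.1],[0,0,0],1]]'; python3 -c "
from h import *
flapq(); lean([],D=.021)"
```

```text
time_s: 20.32
eef_pos: [0.3835, -0.1605, 0.0703]
tcp_rot: [[-0.972, 0.234, 0.002], [0.234, 0.972, 0.001], [-0.002, 0.002, -1.0]]
wrist_force: [0.2, 1.0, -0.3]
opening: 0.001
flapq IoU,q,score (np.float64(0.69), np.float64(0.02), 0.95) t 20.375
t 20.425 lean q 0.0 tip below ball 15.945366853961758 lat 0.2907968884470235 F [0.5 0.7 0.1]
```

No contact force, flap at about 0.02. I back away and take the last look.

```bash
python3 -m crank '[[[0.5,0,0],[0,0,0],1],[[0.8,0,-0.5],[0,0,0],1],[[0.8,0,-2],[0,0,0],1],[[0.8,0,-4],[0,0,0],1],[[0.8,0,-4],[0,0,0],1]]'; python3 -c "
from h import *
flapq(); lean([],D=.021)
a=r.snapshot('side'); b=r.snapshot('top')
for c in('side','top'): print([ (np.round(d['xyz'],3),round(d['score'],2)) for d in r.search_frame(c,'narrow_flap')])
s=cv2.resize(a[100:320,60:320],None,fx=1.5,fy=1.5); t=cv2.resize(b[90:310,90:350],None,fx=1.5,fy=1.5)
cv2.imwrite('pics/end.png',cv2.hconcat([s,t]))"
```

```text
time_s: 21.05
eef_pos: [0.3609, -0.1561, 0.1938]
tcp_rot: [[-0.972, 0.234, 0.008], [0.234, 0.972, -0.002], [-0.008, -0.0, -1.0]]
wrist_force: [-0.6, -0.1, 0.1]
opening: 0.005
flapq IoU,q,score (np.float64(0.76), np.float64(0.0), 0.83) t 21.1
t 21.15 lean q 0.0 tip below ball -104.24092130610991 lat 0.017908559493043666 F [-0.2  0.4  0.2]
[(array([0.573, 0.144, 0.128]), 0.89)]
[(array([0.578, 0.137, 0.134]), 0.95), (array([ 0.506, -0.206,  0.089]), 0.3)]
```

View pics/end.png

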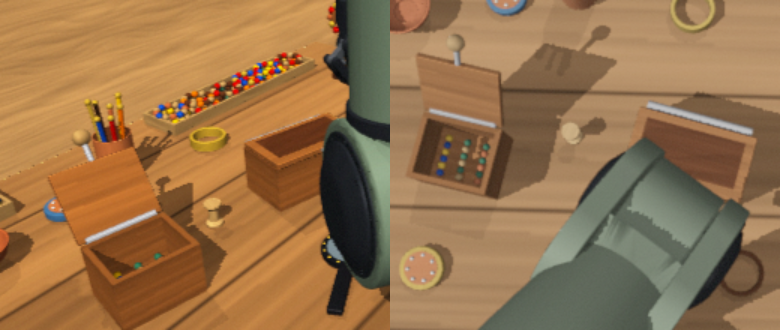

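The picture shows the wide case shut, its level panel at left (290,150) and right (695,150). The narrow flap still stands open at left (110,190), and the gripper is clear.

```bash
python3 -c "
from station import r
r.sign_off(); print(r.get_obs()['time_s'])"
```

```text
the job is handed in; nothing more can be done
the job is handed in; nothing more can be done
```

The wider case's flap is shut and the narrower case's flap is still open; I handed the job in at about 21 s of the 35 s. No verdict was reported.

- **How it was closed:** The bead slipped out of the pinch three times, with only about 3–6 N showing at the wrist. After the third slip the flap leaned on the shut fingers at about 1.7 rad. I then backed the fingers away step by step, lowering them with the bead, at roughly 0.4–0.6 rad/s, until contact ended.
- **Last checks:** The mask fit put the wide flap at 0.00 rad, but the overlap was only fair (0.76). The narrow flap was found where it started, and the picture agrees on both. After backing away, the wrist force was under 1 N and the gripper was clear of everything.
- **Not measured:**
  - Flap speed: I had no direct reading. During the slips the flap moved freely for short stretches, after the first two back onto, or by my push to, its open stop. I judge it stayed well under 5.5 rad/s.
  - Bead at the end: the arm hid it in the last picture.

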